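# Stack the craft tray on its lower tray

### The job

Lift the craft tray by its handle and lower it onto the matching tray stuck on the drawing board, feeling for the sockets so that all four corner lugs drop in and it sits fully home and level; then let go. Be gentle: do not press, ram or drop the tray on the lower one (a push of 40 N or more is too much), and leave the glue stick, paint jar and pot where they stand.

Things in the scene. Friction and masses are not known exactly. Their poses are not given: they have to be found in the camera images.
- tray_handle (a point): Centre of the loose craft tray's handle: a straight bar along the tray's y, 120 mm long, 12 wide (x), 26 high, on two uprights 12 mm square and 108 apart. It is 110 mm above the lugs' feet, 162 above the table once the tray is home on the lower tray (176 if the lugs stand on top of the blocks). The tray, 0.4 to 0.8 kg, hangs level by the bar's middle. z up.
- tray_centre (a point): Centre of the same tray, 51 mm below the bar's centre: grey plastic open box 170 (x) x 220 (y) mm with pencils in it. Under it four round lugs, 14 mm diameter, 14 long, foot chamfered 1, at x +-63, y +-88 mm from its centre; it stands on them. Above the lugs' feet: box underside 14, rim 64, this point 59 mm.
- board: Dark wooden board fixed to the table, 210 (x) x 260 (y) x 6 mm; origin at the centre of its underside, z up. Stuck on it, square to it, is the lower tray: grey plastic, 178 (x) x 228 (y) mm, not measured itself. Its centre lies anywhere up to 11 mm from the board's centre in the board's x, and as much in y. It does not budge at 40 N.
- glue_stick: Bystander: upright loose white glue stick, 30 mm diameter, 90 mm high; origin at the centre of its foot. It may stand between tray and board.
- paint_jar: Bystander: closed loose blue paint jar, 64 mm diameter, 85 mm high; origin at the centre of its foot.
- pot: Bystander: empty loose white pot, 76 mm diameter, 95 mm high; origin at the centre of its foot.
- socket_level (a point): Point over the board's centre at the height of the lower tray's corner blocks, 66 mm above the table. The four blocks are flat-topped, 52 mm square, each with a square socket 17 mm wide, 22 deep, no chamfer, at x +-63, y +-88 mm from the lower tray's own (unmeasured) centre; walls between are 8 mm or more lower. Home, the box rests on the blocks. Half a turn fits too.

How it is judged:
On the way, in this order (a step that is already met when the one before it is completed fails the run):
1. the tray is lifted clear of the table, touching neither the table nor the lower tray (height (world z) of tray_handle above 0.15 m and contact force between tray and the fingers above 1 N and contact force between tray and board below 0.1 N), for 0.2 s.
2. the tray is seated: all four lugs in the sockets, down and level (z of tray_handle in the frame of board between 0.156 and 0.166 m and angle between tray_handle's own z axis and vertical below 0.035 rad and horizontal distance between tray_handle and board below 0.02 m and angle between the y axis of tray_handle and the y axis of board, either way round below 0.2 rad), for 0.2 s.
At the end, for the whole second after the job is handed in: The tray rests, let go and still, on the lower tray with all lugs in the sockets: handle bar centre 156 to 166 mm above the table (home is 162), tilted less than 2 degrees, within 20 mm of the board's centre, its long side along the board's within 0.2 rad (all of step 2 and linear speed of tray below 0.01 m/s and contact force between tray and the fingers below 0.05 N and contact force between tray and board above 2 N); the robot touches nothing.
It fails at once if the tray and the lower tray or board press on each other with more than 40 N (contact force between tray and board above 40 N).
It fails at once if the glue stick is moved by more than 15 mm or tipped (distance of glue_stick from where it was at the start of the episode above 0.015 m or angle between glue_stick's own z axis and vertical above 0.2 rad).
It fails at once if the paint jar is moved by more than 15 mm or tipped (distance of paint_jar from where it was at the start of the episode above 0.015 m or angle between paint_jar's own z axis and vertical above 0.2 rad).
It fails at once if the pot is moved by more than 15 mm or tipped (distance of pot from where it was at the start of the episode above 0.015 m or angle between pot's own z axis and vertical above 0.2 rad).
It also fails if it takes over 72 s, if anything falls off the work surface, if the arm or the gripper's body presses on something with over 40 N, if the wrist force passes 120 N, or if a joint passes its speed limit or range.

### The arm

A 7-joint arm with a two-finger parallel gripper is mounted at the origin on the work surface. World frame = base frame: x ahead of the robot, y to its left, z up, the work surface at z = 0. Lengths are in m, angles in rad, forces in N, time in s.
With the tool pointing down it reaches from about 0.425 to 0.875 m from the base axis. Payload 8.4 kg.
Tool frame: the origin (TCP) lies midway between the tips of the shut fingers; the grasp point (between the pads) lies 19 mm behind it (bot.hold_point_z is the distance from the TCP to the grasp point, in m); z points along the fingers, y is the line along which they close (so a half turn about z gives the same grasp; the last joint's range is limited). The gripper opens to 87 mm and grips with 3 to 60 N. Pads are 19 mm wide; open, the fingers measure 117 mm over their backs; the gripper's body (75 mm by 190 mm) begins 51 mm behind the grasp point.
Start: joints at [-1.392, 0.333, 0.04, 1.465, -0.013, 1.343, -0.059], TCP at [0.178, 0.625, 0.223] pointing down, gripper open.
Joint ranges: [-2.58, 2.58], [-0.38, 2.09], [-1.3, 1.39], [0.25, 2.4], [-1.5, 4.64], [0.08, 2.09], [-2.65, 2.65]. Speed limits (rad/s): [2.22, 2.22, 2.79, 2.79, 3.14, 3.14, 3.14].

### API

Orientations are given as a rotation vector (axis times angle).
In Python, from plant import bot gives the robot as it stands.
- The arm moves only by the tool play_rows, never from a script. Its argument "steps" is a list of rows, each a list of 7 numbers: the shift along the tool's x, y, z each as a share of 0.1 m, from -1 to 1, then the turn, a rotation vector about the tool's x, y, z each as a share of 360 degrees, from -1 to 1, then the closure, from -1 (fully open) to 1 (shut), so that 0 is half open. A call has 1 to 8 rows; each row is the pose to reach, as a shift and turn from the pose commanded when the call began, along the tool's axes at that moment, turning the shorter way round; what a row does not reach only later rows make up. A row lasts 1/10 s, in which the tool goes at most 50 mm and 8.59 degrees, less where a joint would pass 70% of its speed; a pose out of reach is approached as far as the arm can. A call with a number of a shift or a turn outside -1 to 1 is refused whole. A call with a gripper value outside its range is refused whole. The fingers move at their own pace and stop on an object; the grip force is fixed at half the most. Time passes only in rows, so rows that repeat a pose let the fingers close. It gives the time, the measured TCP pose, the force, the opening and the grip force at its end, in the units of the state.
- bot.sense(): the state, without advancing time (a new reading comes with each control period).
- bot.read_camera(name): name is "side" or "top" or "wrist"; returns the picture (420x560x3 uint8, blue, green, red); there is no depth.
- bot.calibration(name): a dict with "intrinsics" (3x3 intrinsics, pixels), "k1" (the pictures are not rectified: a ray, as slopes to the right and down, at radius r is drawn at 1 + k1 r^2 times it, then the intrinsics apply), "world_to_cam" (4x4, takes a point from world to camera coordinates). Camera axes: x right, y down, z forward; pixel columns grow to the right and rows downward; lengths in m; the calibration is good to about 2 mm. A picture is of the moment at which its call begins: read the wrist's pose just before it. calibration takes no time and is no camera call; for the wrist camera it gives the pose at the moment of the call.
- bot.finish_job(): hands the job in; it is judged then, once.
The state is a dict: "time": time; "joint_positions": joint angles; "dq": joint speeds; "joint_efforts": joint torques, N m; "ee_pos": TCP position; "eef_rot": TCP orientation; "ft_force": force on the tool from outside, world axes, zero at the start; "ft_torque": the same for the moment, N m; "finger_gap": opening from 0.0 (shut) to 1.0 (fully open); "grip_force": force on a finger pad.
Only numpy, scipy, OpenCV 4.12 (cv2) and the standard library are available. Lean on these libraries where they do the work, as an engineer would, in place of code of your own. Each camera call takes 0.05 s, during which the arm holds its last target. There are 200 camera calls.

## Working session

There is one attempt and no reset: what is moved stays moved. The work goes in short steps, Python scripts to look and compute and a tool call to move; the robot and the scene stay as the last step left them, time stands still between calls to the robot, and variables do not carry over. Pictures are saved under pics/ and viewed, at most 10 in all, crops included, and the job is handed in when it is done.

Besides the shell and the picture viewer there is one more tool, called by a JSON object that holds its "fn" and its "kwargs". play_rows: Moves the arm, as the interface text tells. Its arguments: {"type":"object","properties":{"steps":{"type":"array"}},"required":["steps"]}

```bash
ls; mkdir -p pics
cat > h.py <<'E'
import numpy as np, cv2
from plant import bot
def ray(cal,u,v):
    K=np.array(cal["intrinsics"]);T=np.array(cal["world_to_cam"]);k=cal["k1"]
    d=np.array([(u-K[0,2])/K[0,0],(v-K[1,2])/K[1,1]]);s=d.copy()
    for _ in range(30): s=d/(1+k*(s@s))
    R=T[:3,:3]; return -R.T@T[:3,3], R.T@np.array([s[0],s[1],1])
def onplane(cal,u,v,z):
    c,d=ray(cal,u,v); return c+d*(z-c[2])/d[2]
def proj(cal,p):
    K=np.array(cal["intrinsics"]);T=np.array(cal["world_to_cam"])
    q=T[:3,:3]@np.asarray(p)+T[:3,3]; s=q[:2]/q[2]; s=s*(1+cal["k1"]*(s@s)); return K[0,0]*s[0]+K[0,2],K[1,1]*s[1]+K[1,2]
E
python3 - <<'E'
from h import *
s=bot.sense();print(s["ee_pos"],s["eef_rot"],s["finger_gap"],s["ft_force"],s["time"],bot.hold_point_z)
for n in("top","side"):
    cv2.imwrite(f"pics/{n}0.png",bot.read_camera(n)); c=bot.calibration(n); print(n,c["intrinsics"],c["k1"],ray(c,280,210))
E
```

```text
pics
[0.17812705 0.62462565 0.2216432 ] [-4.34855731e-01 -3.11124983e+00  2.55984015e-03] 0.9999511833845399 [-0.08429286 -0.12658443  0.31948628] 0.0 0.0187
top [[388.40808976   0.         278.98893061]
 [  0.         388.40808976 205.46584745]
 [  0.           0.           1.        ]] -0.06558132328429721 (array([0.50088391, 0.0101013 , 0.91356775]), array([ 0.08687366, -0.01961486, -0.99609803]))
side [[439.29246226   0.         281.84458147]
 [  0.         439.29246226 205.0547929 ]
 [  0.           0.           1.        ]] -0.11020237011474515 (array([ 0.4350532 , -0.50269187,  0.68275205]), array([ 0.19721464,  0.63393766, -0.74791296]))
```

View pics/top0.png

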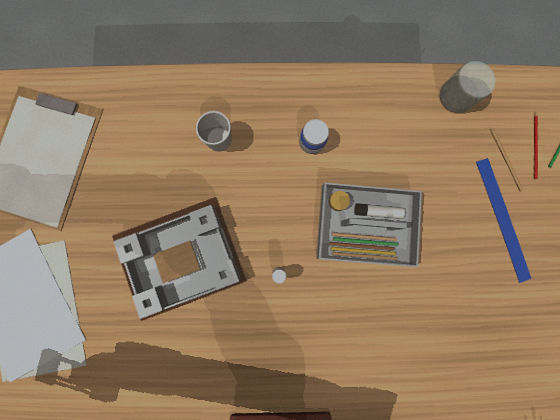

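View pics/side0.png

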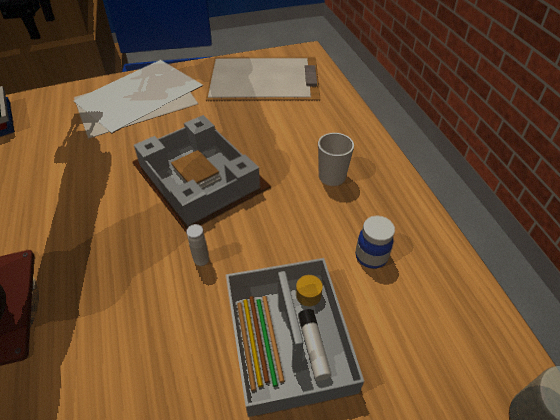

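The top view shows the tray at about (370,224), with the lower tray's sockets near (203,220), (128,248), (147,302) and (222,273). The glue stick is at (279,276), the jar at (315,135) and the pot at (214,128). The side view agrees, with the bar at about (290,308).

Run:
```python
from h import *
def dark(im,u,v,w=9):
    g=cv2.cvtColor(im,cv2.COLOR_BGR2GRAY).astype(float)[v-w:v+w+1,u-w:u+w+1]
    g=cv2.GaussianBlur(g,(3,3),0)
    m=(g<(g.min()*.5+np.percentile(g,75)*.5)).astype(np.uint8)
    n,l,st,ce=cv2.connectedComponentsWithStats(m)
    k=min([i for i in range(1,n) if st[i,4]>6],key=lambda i:np.hypot(*(ce[i]-w)))
    return ce[k]+[u-w,v-w],st[k]
for n,pts in (("top",[(203,220),(128,248),(147,302),(222,273)]),("side",[(198,125),(155,147),(188,192),(240,168)])):
    im=cv2.imread(f"pics/{n}0.png");c=bot.calibration(n);P=[]
    for p in pts:
        q,st=dark(im,*p); w=onplane(c,*q,.066);P.append(w[:2]);print(n,q.round(1),st,w.round(4))
    P=np.array(P);print("ctr",P.mean(0).round(4),"sides",[np.linalg.norm(P[i]-P[i-1]).round(4) for i in range(4)])
t=bot.calibration("top")
print("glue",onplane(t,279,276,.09),"jar",onplane(t,316,132,.085),"pot",onplane(t,213,127,.095))
R=np.array([onplane(t,*p,.064)[:2] for p in[(324,184),(422,192),(418,265),(317,259)]])
print(R.round(4),R.mean(0),[np.linalg.norm(R[i]-R[i-1]).round(3) for i in range(4)])
a=cv2.imread("pics/top0.png")[175:275,310:430];b=cv2.imread("pics/side0.png")[255:415,220:365]
a=cv2.resize(a,None,fx=4,fy=4,interpolation=2);b=cv2.resize(b,None,fx=2.5,fy=2.5,interpolation=2)[:400]
cv2.imwrite("pics/z1.png",cv2.resize(np.hstack([a,b[:400,:310]]),None,fx=1,fy=1))
```

```text
top [202.8 219.5] [ 5  4  8 10 52] [0.5562 0.1625 0.066 ]
top [127.7 247.8] [ 5  5  9  9 55] [0.4963 0.3266 0.066 ]
top [146.5 302.9] [ 5  6  8  9 54] [0.3778 0.2839 0.066 ]
top [222.  274.4] [ 6  7  7  8 42] [0.437  0.1205 0.066 ]
ctr [0.4668 0.2234] sides [np.float64(0.1264), np.float64(0.1748), np.float64(0.126), np.float64(0.1738)]
side [198.9 124.1] [ 6  6  9  5 32] [0.4982 0.3274 0.066 ]
side [148.9 145.6] [ 0  5  8  6 33] [0.3796 0.2852 0.066 ]
side [187.6 191.7] [ 4  5 10  8 47] [0.4391 0.1197 0.066 ]
side [241.  165.3] [ 6  3  9  7 41] [0.5573 0.1622 0.066 ]
ctr [0.4685 0.2236] sides [np.float64(0.1754), np.float64(0.1259), np.float64(0.1758), np.float64(0.1256)]
glue [ 0.43375934 -0.00194275  0.09      ] jar [ 0.7438978 -0.0878191  0.085    ] pot [0.75456904 0.13638525 0.095     ]
[[ 0.6315 -0.1051]
 [ 0.6111 -0.3253]
 [ 0.4494 -0.3084]
 [ 0.4669 -0.0855]] [ 0.53972598 -0.20607748] [np.float64(0.166), np.float64(0.221), np.float64(0.163), np.float64(0.224)]
```

View pics/z1.png

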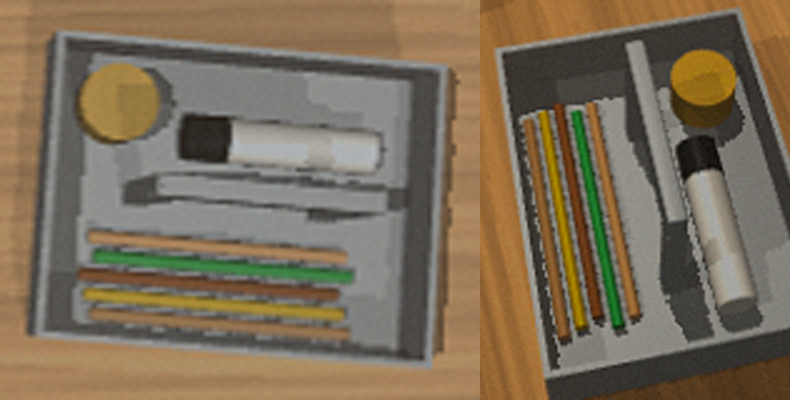

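{"fn": "play_rows", "kwargs": {"steps": [[-0.97,-0.77,-0.2,0,0,0,-1],[-0.97,-0.77,-0.2,0,0,0,-1],[-0.97,-0.77,-0.2,0,0,0,-1],[-0.97,-0.77,-0.2,0,0,0,-1]]}}

```text
time: 0.5
ee_pos: [0.2543, 0.5214, 0.2436]
eef_rot: [0.445, 3.108, 0.001]
ft_force: [-0.4, 0.3, 0.1]
finger_gap: 1.001
grip_force: 0.0
```

{"fn": "play_rows", "kwargs": {"steps": [[-0.97,-0.77,-0.2,0,0,0,-1],[-0.97,-0.77,-0.2,0,0,0,-1],[-0.97,-0.77,-0.2,0,0,0,-1],[-0.97,-0.77,-0.2,0,0,0,-1]]}}

```text
time: 0.9
ee_pos: [0.3253, 0.4212, 0.2633]
eef_rot: [0.443, 3.109, 0.001]
ft_force: [0.3, 0.6, 0.4]
finger_gap: 0.997
grip_force: 0.0
```

{"fn": "play_rows", "kwargs": {"steps": [[-0.97,-0.77,-0.2,0,0,0,-1],[-0.97,-0.77,-0.2,0,0,0,-1],[-0.97,-0.77,-0.2,0,0,0,-1],[-0.97,-0.77,-0.2,0,0,0,-1]]}}

```text
time: 1.3
ee_pos: [0.3968, 0.3211, 0.283]
eef_rot: [0.442, 3.109, 0.0]
ft_force: [-0.3, 0.7, -0.5]
finger_gap: 0.999
grip_force: 0.0
```

{"fn": "play_rows", "kwargs": {"steps": [[-0.97,-0.77,-0.2,0,0,0.151,-1],[-0.97,-0.77,-0.2,0,0,0.151,-1],[-0.97,-0.77,-0.2,0,0,0.151,-1],[-0.97,-0.77,-0.2,0,0,0.151,-1],[-0.97,-0.77,-0.2,0,0,0.151,-1],[-0.97,-0.77,-0.2,0,0,0.151,-1],[-0.97,-0.77,-0.2,0,0,0.151,-1],[-0.97,-0.77,-0.2,0,0,0.151,-1]]}}

```text
time: 2.1
ee_pos: [0.466, 0.2248, 0.3019]
eef_rot: [-1.805, -2.571, 0.001]
ft_force: [-0.1, 0.0, 1.0]
finger_gap: 1.0
grip_force: 0.0
```

```bash
cat >> h.py <<'E'
from scipy.spatial.transform import Rotation as Rn
def pose():
    s=bot.sense(); R=Rn.from_rotvec(s["eef_rot"]).as_matrix(); p=np.array(s["ee_pos"])
    print("t",round(s["time"],2),"p",p.round(4),"psi",np.arctan2(R[1,1],R[0,1]).round(4),"zax",R[:,2].round(4),"F",np.round(s["ft_force"],2),"M",np.round(s["ft_torque"],2),"gap",round(s["finger_gap"],3),"grip",round(s["grip_force"],1))
    return p,R
def to(p,psi):
    q,R=pose(); Rt=np.array([[-np.sin(psi),np.cos(psi),0],[np.cos(psi),np.sin(psi),0],[0,0,-1]]).T
    print("shift/0.1",(R.T@(np.asarray(p)-q)/.1).round(3),"turn/360",(Rn.from_matrix(R.T@Rt).as_rotvec()/(2*np.pi)).round(4))
E
python3 - <<'E'
from h import *
pose()
c=bot.calibration("wrist");im=bot.read_camera("wrist");cv2.imwrite("pics/w1.png",im)
print([np.round(proj(c,p),0) for p in [(.557,.1623,.066),(.497,.327,.066),(.3787,.2845,.066),(.438,.120,.066)]])
t=bot.calibration("top");s=bot.calibration("side")
for n,cc,pp in(("top",t,[(349.25,221.5),(407,226)]),("side",s,[(282.4,271.8),(298.8,343)])):
    P=np.array([onplane(cc,*p,.123)[:2] for p in pp]);d=P[0]-P[1];print(n,P.round(4),P.mean(0).round(4),np.linalg.norm(d),np.arctan2(-d[0],d[1]))
E
```

```text
t 2.1 p [0.466  0.2248 0.3019] psi 0.3465 zax [-1.e-03 -4.e-04 -1.e+00] F [-0.15  0.05  1.  ] M [-0.07 -0.02 -0.  ] gap 1.0 grip 0.0
[array([340., 250.]), array([346., 106.]), array([235., 106.]), array([241., 250.])]
top [[ 0.5443 -0.1469]
 [ 0.5332 -0.2667]] [ 0.5387 -0.2068] 0.12031755605959318 -0.092439437089089
side [[ 0.5489 -0.1489]
 [ 0.5354 -0.2653]] [ 0.5422 -0.2071] 0.11715628306835918 -0.11500544289149443
```

View pics/w1.png

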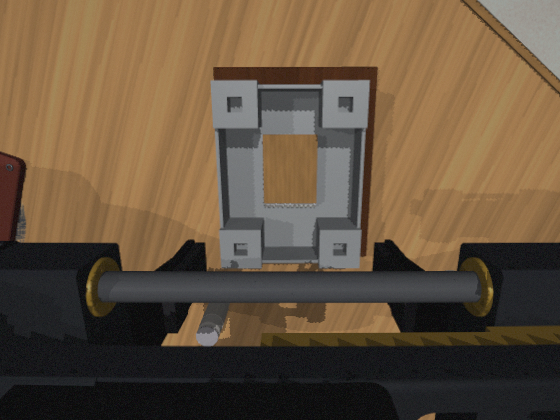

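The wrist view shows all four sockets clearly, at (235,103), (346,103), (241,250) and (340,249), close to where I predicted them.

Run:
```python
from h import *
c=bot.calibration("wrist");g=cv2.GaussianBlur(cv2.cvtColor(cv2.imread("pics/w1.png"),cv2.COLOR_BGR2GRAY),(3,3),0);P=[]
for u,v in[(340,249),(346,103),(235,103),(241,250)]:
    w=15;a=g[v-w:v+w+1,u-w:u+w+1].astype(float);m=(a<.5*(a[10:20,10:20].min()+np.percentile(a,75)))
    n,l,st,ce=cv2.connectedComponentsWithStats(m.astype(np.uint8));k=l[w,w]
    x,y,W,H,A=st[k];q=np.array([u-w+x+(W-1)/2,v-w+y+(H-1)/2]);P.append(onplane(c,*q,.066)[:2]);print(st[k],q,(ce[k]+[u-w,v-w]).round(1),P[-1].round(4))
P=np.array(P);print(P.mean(0),[np.linalg.norm(P[i]-P[i-1]).round(4) for i in range(4)])
d=P[1]+P[2]-P[0]-P[3];e=P[0]+P[1]-P[2]-P[3];print(np.arctan2(-d[0],d[1]),np.arctan2(e[1],e[0]))
to((.540,-.207,.28),-.095)
```

```text
[ 9  9 13 12 95] [340.  248.5] [340.7 250.1] [0.5561 0.1641]
[  8   9  14  15 164] [345.5 104. ] [346.1 102.6] [0.4959 0.3287]
[  7   9  15  15 173] [234. 104.] [233.3 102.5] [0.3769 0.2856]
[  8   8  13  12 103] [240.  248.5] [239.1 249.9] [0.4369 0.1208]
[0.46644599 0.22482184] [np.float64(0.1268), np.float64(0.1753), np.float64(0.1266), np.float64(0.1754)]
0.3501780853267387 0.348170877092092
t 2.15 p [0.4662 0.2244 0.302 ] psi 0.3482 zax [-7.e-04 -4.e-04 -1.e+00] F [ 0.32  0.88 -0.56] M [-0.12  0.02 -0.01] gap 0.999 grip 0.0
shift/0.1 [-4.307 -0.777  0.221] turn/360 [-0.0001  0.      0.0705]
```

{"fn": "play_rows", "kwargs": {"steps": [[-0.86,-0.155,0,0,0,0,-1],[-0.86,-0.155,0,0,0,0,-1]]}}

```text
time: 2.35
ee_pos: [0.4813, 0.1359, 0.3022]
eef_rot: [1.802, 2.573, -0.002]
ft_force: [1.5, 0.0, -0.0]
finger_gap: 0.999
grip_force: 0.0
```

{"fn": "play_rows", "kwargs": {"steps": [[-0.86,-0.155,0,0,0,0,-1],[-0.86,-0.155,0,0,0,0,-1]]}}

```text
time: 2.55
ee_pos: [0.4959, 0.0482, 0.3026]
eef_rot: [1.805, 2.57, 0.0]
ft_force: [-0.6, -0.3, 0.1]
finger_gap: 0.998
grip_force: 0.0
```

{"fn": "play_rows", "kwargs": {"steps": [[-0.86,-0.155,0,0,0,0,-1],[-0.86,-0.155,0,0,0,0,-1]]}}

```text
time: 2.75
ee_pos: [0.5104, -0.0381, 0.3027]
eef_rot: [1.806, 2.57, 0.0]
ft_force: [0.7, -0.6, -0.3]
finger_gap: 1.0
grip_force: 0.0
```

{"fn": "play_rows", "kwargs": {"steps": [[-0.86,-0.155,0,0,0,0,-1],[-0.86,-0.155,0,0,0,0,-1]]}}

```text
time: 2.95
ee_pos: [0.5249, -0.1242, 0.3027]
eef_rot: [1.805, 2.57, 0.0]
ft_force: [0.7, 0.2, 0.2]
finger_gap: 1.0
grip_force: 0.0
```

{"fn": "play_rows", "kwargs": {"steps": [[-0.86,-0.155,0.22,0,0,0.0705,-1],[-0.86,-0.155,0.22,0,0,0.0705,-1],[-0.86,-0.155,0.22,0,0,0.0705,-1],[-0.86,-0.155,0.22,0,0,0.0705,-1],[-0.86,-0.155,0.22,0,0,0.0705,-1],[-0.86,-0.155,0.22,0,0,0.0705,-1]]}}

```text
time: 3.55
ee_pos: [0.5397, -0.2069, 0.2807]
eef_rot: [-2.321, -2.117, -0.001]
ft_force: [-0.1, -0.6, 0.1]
finger_gap: 0.998
grip_force: 0.0
```

Run:
```python
from h import *
c=bot.calibration("wrist");pose();im=bot.read_camera("wrist");cv2.imwrite("pics/w2.png",im)
print([np.round(proj(c,p),0) for p in [(.5465,-.1475,.123),(.534,-.266,.123)]])
```

```text
t 3.55 p [ 0.5397 -0.2069  0.2807] psi -0.0923 zax [ 4.e-04  5.e-04 -1.e+00] F [-0.13 -0.58  0.09] M [-0.1   0.04 -0.06] gap 0.998 grip 0.0
[array([291., 132.]), array([290., 251.])]
```

View pics/w2.png

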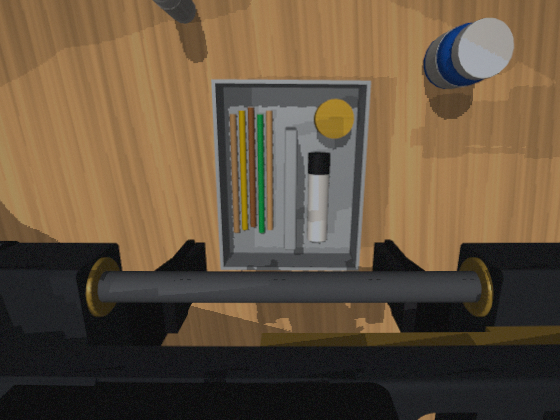

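The bar runs from about (291,130) to (291,249), with the rim corners at (213,81), (369,82), (358,268) and (223,268). All of this agrees with the prediction.

Run:
```python
from h import *
c=bot.calibration("wrist")
P=np.array([onplane(c,*p,.123)[:2] for p in[(291,130.5),(291,249)]]);d=P[0]-P[1];print(P.mean(0),np.linalg.norm(d),np.arctan2(-d[0],d[1]))
R=np.array([onplane(c,*p,.064)[:2] for p in [(213,81),(369,82),(358,268),(223,268)]]);print(R.mean(0),[np.linalg.norm(R[i]-R[i-1]).round(4) for i in range(4)]);d=R[0]+R[1]-R[2]-R[3];print(np.arctan2(-d[0],d[1]))
g=cv2.cvtColor(cv2.imread("pics/w2.png"),cv2.COLOR_BGR2GRAY);print(g[150,280:304],g[235,280:304],g[122:136,291],g[240:256,291])
to((.540,-.2065,.095),-.093)
```

```text
[ 0.54103389 -0.20505433] 0.1177426069134396 -0.09222326427127069
[ 0.54104419 -0.20476975] [np.float64(0.2161), np.float64(0.1661), np.float64(0.215), np.float64(0.1658)]
-0.09521869070249997
[139 138 140 141 131 125 138 143 140 142 140 140 139 139 138 130  96  78
  86  88 112 140 139 137] [134 133 132 121 108 131 135 135 135 132 133 131 133 132 123  93  73  85
  87  86  87  84  94 117] [141 142 142 142 125  90  73  87 118 137 141 139 140 142] [131 134 134 134 133 132 132 133 131 113 114 119 112  87  76  73]
t 3.6 p [ 0.5396 -0.207   0.2808] psi -0.0933 zax [ 5.e-04  6.e-04 -1.e+00] F [-0.27  0.82 -0.25] M [-0.11  0.02 -0.01] gap 1.006 grip 0.0
shift/0.1 [0.004 0.003 1.858] turn/360 [ 0.0001 -0.0001 -0.    ]
```

{"fn": "play_rows", "kwargs": {"steps": [[0.01,0.01,0.95,0,0,0,-1],[0.01,0.01,0.95,0,0,0,-1],[0.01,0.01,0.95,0,0,0,-1]]}}

```text
time: 3.9
ee_pos: [0.5374, -0.2051, 0.1809]
eef_rot: [-2.32, -2.109, 0.007]
ft_force: [-1.0, 0.5, 0.4]
finger_gap: 1.001
grip_force: 0.0
```

{"fn": "play_rows", "kwargs": {"steps": [[0,0,0.3,0,0,0,-1],[0,0,0.6,0,0,0,-1],[0,0,0.95,0,0,0,-1],[0,0,0.95,0,0,0,-1]]}}

```text
time: 4.3
ee_pos: [0.539, -0.2062, 0.0891]
eef_rot: [-2.323, -2.109, 0.004]
ft_force: [-1.4, 0.9, 0.5]
finger_gap: 1.001
grip_force: 0.0
```

{"fn": "play_rows", "kwargs": {"steps": [[0,0,0,0,0,0,1],[0,0,0,0,0,0,1],[0,0,0,0,0,0,1],[0,0,0,0,0,0,1],[0,0,0,0,0,0,1],[0,0,0,0,0,0,1],[0,0,0,0,0,0,1],[0,0,0,0,0,0,1]]}}

```text
time: 5.1
ee_pos: [0.5401, -0.2076, 0.0906]
eef_rot: [-2.328, -2.109, 0.0]
ft_force: [-0.7, 0.5, 0.5]
finger_gap: 0.357
grip_force: 0.0
```

```bash
python3 -c "
from h import *
pose()"
```

```text
t 5.1 p [ 0.5401 -0.2076  0.0906] psi -0.0988 zax [-1.e-04 -0.e+00 -1.e+00] F [-0.75  0.48  0.54] M [-0.07  0.03  0.  ] gap 0.357 grip 0.0
```

{"fn": "play_rows", "kwargs": {"steps": [[0,0,0,0,0,0,1],[0,0,0,0,0,0,1],[0,0,0,0,0,0,1],[0,0,0,0,0,0,1],[0,0,0,0,0,0,1],[0,0,0,0,0,0,1],[0,0,0,0,0,0,1],[0,0,0,0,0,0,1]]}}

```text
time: 5.9
ee_pos: [0.5401, -0.2076, 0.0905]
eef_rot: [2.328, 2.109, -0.0]
ft_force: [0.6, 0.2, -1.8]
finger_gap: 0.133
grip_force: 30.0
```

```bash
python3 -c "
from h import *
pose()"
```

```text
t 5.9 p [ 0.5401 -0.2076  0.0905] psi -0.0988 zax [-0.e+00 -1.e-04 -1.e+00] F [ 0.61  0.25 -1.82] M [-0.21 -0.2   0.01] gap 0.133 grip 30.0
```

{"fn": "play_rows", "kwargs": {"steps": [[0,0,-0.1,0,0,0,1],[0,0,-0.2,0,0,0,1],[0,0,-0.4,0,0,0,1],[0,0,-0.6,0,0,0,1],[0,0,-0.8,0,0,0,1],[0,0,-1,0,0,0,1],[0,0,-1,0,0,0,1]]}}

```text
time: 6.6
ee_pos: [0.5414, -0.2084, 0.1937]
eef_rot: [2.326, 2.106, 0.005]
ft_force: [0.2, -0.8, -5.1]
finger_gap: 0.138
grip_force: 30.0
```

{"fn": "play_rows", "kwargs": {"steps": [[0,0,-0.2,0,0,0,1],[0,0,-0.4,0,0,0,1],[0,0,-0.7,0,0,0,1],[0,0,-0.9,0,0,0,1],[0,0,-0.9,0,0,0,1],[0,0,-0.9,0,0,0,1],[0,0,-0.9,0,0,0,1]]}}

```text
time: 7.3
ee_pos: [0.5394, -0.2071, 0.2787]
eef_rot: [-2.327, -2.108, 0.002]
ft_force: [0.5, 0.4, -5.7]
finger_gap: 0.132
grip_force: 30.0
```

Run:
```python
from h import *
pose();c=bot.calibration("wrist");im=bot.read_camera("wrist");cv2.imwrite("pics/w3.png",im)
to((.4672,.2239,.28),.343)
```

```text
t 7.3 p [ 0.5394 -0.2071  0.2787] psi -0.0987 zax [-2.4e-03  5.0e-04 -1.0e+00] F [ 0.45  0.36 -5.69] M [-0.09  0.03 -0.03] gap 0.132 grip 30.0
t 7.35 p [ 0.5394 -0.2072  0.2788] psi -0.0986 zax [-2.5e-03  4.0e-04 -1.0e+00] F [ 1.   -0.53 -5.1 ] M [-0.11  0.08 -0.  ] gap 0.132 grip 30.0
shift/0.1 [ 4.219 -1.143 -0.008] turn/360 [-0.0004 -0.0001 -0.0703]
```

View pics/w3.png

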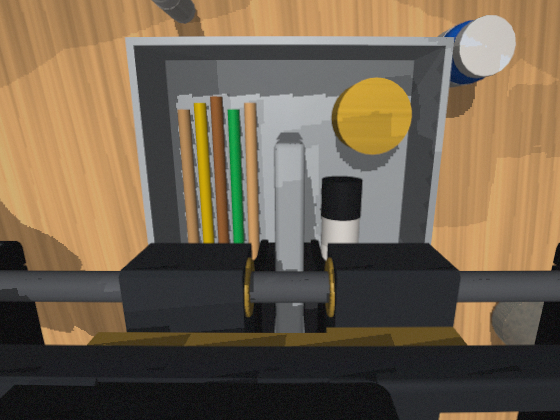

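The grasp holds. The far rim edge runs from (130,41) to (451,41), and the bar's top face ends near (290,143). From these I'll work out the tray's offset in the hand.

Run:
```python
from h import *
c=bot.calibration("wrist");p,R=pose();hz=p[2]+.0187
im=cv2.imread("pics/w3.png");g=cv2.cvtColor(im,cv2.COLOR_BGR2GRAY).astype(int)
print(g[30:52,220],g[30:52,400],g[128:150,290],g[180,266:312],sep="\n")
def loc(u,v,z): return (R.T@(onplane(c,u,v,z)-p)*1000).round(1)
print("bar end",loc(290,143,hz+.013)," (x=60 + off)")
for uv in[(130,39),(451,39.5),(290,38.5)]: print("rim",loc(*uv,hz-.046)," (x=110,y=+-85)")
```

```text
t 7.35 p [ 0.5394 -0.2072  0.2788] psi -0.0986 zax [-2.5e-03  4.0e-04 -1.0e+00] F [ 1.   -0.53 -5.1 ] M [-0.11  0.08 -0.  ] gap 0.132 grip 30.0
[154 154 153 154 155 153 179 193 194 194 193 195 194 193 152  89  59  60
  59  61  63  58]
[159 158 158 160 160 161 166 173 174 175 175 176 174 174 163 118  61  61
  59  60  61  60]
[179 178 166 159 127  94  96  94  97  95  95  94  95  96 101 106 143 162
 166 171 174 175]
[173 171 174 172 173 172 171 161 133 134 157 163 171 177 176 178 176 175
 174 176 175 175 174 176 174 173 169 161 161 160 162 161 160 159 151 137
 127 108  94 113 110 113 110 110 110 138]
bar end [ 62.4  -0.  -31.7]  (x=60 + off)
rim [111.9 -83.2  27.5]  (x=110,y=+-85)
rim [111.5  83.6  27.1]  (x=110,y=+-85)
rim [111.7   0.   27.3]  (x=110,y=+-85)
```

{"fn": "play_rows", "kwargs": {"steps": [[0.3,-0.08,0,0,0,0,1],[0.6,-0.16,0,0,0,0,1],[0.84,-0.23,0,0,0,0,1]]}}

```text
time: 7.65
ee_pos: [0.5248, -0.1199, 0.2793]
eef_rot: [-2.327, -2.109, 0.002]
ft_force: [0.8, -0.2, -4.3]
finger_gap: 0.134
grip_force: 30.0
```

{"fn": "play_rows", "kwargs": {"steps": [[0.3,-0.08,0,0,0,0,1],[0.6,-0.16,0,0,0,0,1],[0.84,-0.23,0,0,0,0,1]]}}

```text
time: 7.95
ee_pos: [0.5101, -0.0339, 0.2795]
eef_rot: [-2.326, -2.11, 0.002]
ft_force: [0.3, -0.4, -5.4]
finger_gap: 0.14
grip_force: 30.0
```

{"fn": "play_rows", "kwargs": {"steps": [[0.3,-0.08,0,0,0,0,1],[0.6,-0.16,0,0,0,0,1],[0.84,-0.23,0,0,0,0,1]]}}

```text
time: 8.25
ee_pos: [0.4954, 0.0518, 0.2795]
eef_rot: [-2.326, -2.11, 0.002]
ft_force: [-0.2, -0.2, -4.8]
finger_gap: 0.138
grip_force: 30.0
```

{"fn": "play_rows", "kwargs": {"steps": [[0.3,-0.08,0,0,0,0,1],[0.6,-0.16,0,0,0,0,1],[0.84,-0.23,0,0,0,0,1]]}}

```text
time: 8.55
ee_pos: [0.4807, 0.1376, 0.2794]
eef_rot: [-2.327, -2.11, 0.002]
ft_force: [0.2, -0.7, -5.5]
finger_gap: 0.135
grip_force: 30.0
```

{"fn": "play_rows", "kwargs": {"steps": [[0.3,-0.08,0,0,0,-0.01,1],[0.6,-0.16,0,0,0,-0.03,1],[0.84,-0.23,0,0,0,-0.05,1],[0.84,-0.23,0,0,0,-0.07,1],[0.84,-0.23,0,0,0,-0.071,1],[0.84,-0.23,0,0,0,-0.071,1],[0.84,-0.23,0,0,0,-0.071,1]]}}

```text
time: 9.25
ee_pos: [0.4673, 0.2211, 0.2804]
eef_rot: [-1.808, -2.569, 0.001]
ft_force: [-0.4, -0.3, -4.7]
finger_gap: 0.133
grip_force: 30.0
```

Run:
```python
from h import *
to((.4676,.2225,.28),.349)
```

```text
t 9.25 p [0.4673 0.2211 0.2804] psi 0.3441 zax [-2.e-04 -2.e-04 -1.e+00] F [-0.35 -0.29 -4.74] M [-0.1   0.01 -0.01] gap 0.133 grip 30.0
shift/0.1 [0.012 0.008 0.004] turn/360 [-0.0001  0.     -0.0008]
```

{"fn": "play_rows", "kwargs": {"steps": [[0.012,0.008,0.3,0,0,-0.0008,1],[0.012,0.008,0.6,0,0,-0.0008,1],[0.012,0.008,0.8,0,0,-0.0008,1],[0.012,0.008,0.95,0,0,-0.0008,1],[0.012,0.008,1,0,0,-0.0008,1],[0.012,0.008,1,0,0,-0.0008,1],[0.012,0.008,1,0,0,-0.0008,1],[0.012,0.008,1,0,0,-0.0008,1]]}}

```text
time: 10.05
ee_pos: [0.468, 0.2233, 0.1816]
eef_rot: [1.798, 2.576, 0.002]
ft_force: [1.0, 0.1, -5.1]
finger_gap: 0.133
grip_force: 30.0
```

Run:
```python
from h import *
to((.4676,.2225,.165),.349)
c=bot.calibration("wrist");cv2.imwrite("pics/w4.png",bot.read_camera("wrist"));cv2.imwrite("pics/s4.png",bot.read_camera("side")[80:250,80:320])
s=cv2.resize(cv2.imread("pics/s4.png"),None,fx=3,fy=3,interpolation=2);cv2.imwrite("pics/s4b.png",s)
```

```text
t 10.05 p [0.468  0.2233 0.1816] psi 0.3519 zax [ 0.0013  0.001  -1.    ] F [ 0.96  0.09 -5.08] M [-0.07 -0.    0.01] gap 0.133 grip 30.0
shift/0.1 [-0.006 -0.007  0.166] turn/360 [ 0.0002 -0.0001  0.0005]
```

View pics/s4b.png

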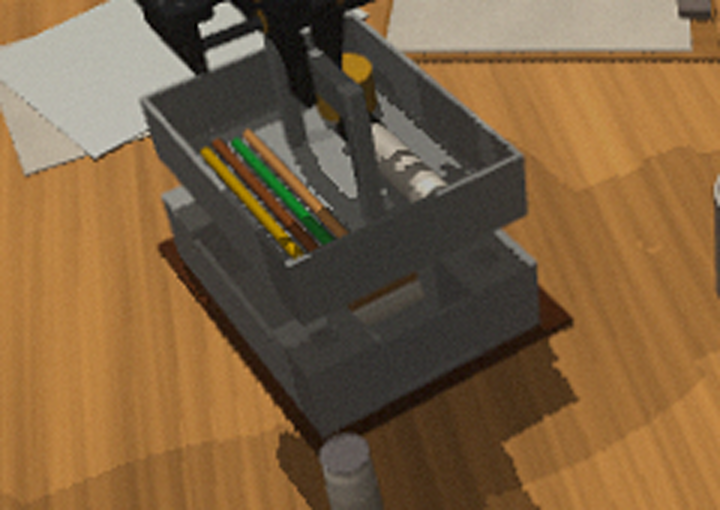

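The tray hangs level above the lower tray and is aligned with it. Now I'll creep down.

{"fn": "play_rows", "kwargs": {"steps": [[-0.006,-0.006,0.05,0,0,0.0005,1],[-0.006,-0.006,0.1,0,0,0.0005,1],[-0.006,-0.006,0.14,0,0,0.0005,1],[-0.006,-0.006,0.17,0,0,0.0005,1],[-0.006,-0.006,0.19,0,0,0.0005,1],[-0.006,-0.006,0.2,0,0,0.0005,1],[-0.006,-0.006,0.2,0,0,0.0005,1],[-0.006,-0.006,0.2,0,0,0.0005,1]]}}

```text
time: 10.95
ee_pos: [0.4672, 0.2224, 0.1607]
eef_rot: [1.802, 2.573, 0.0]
ft_force: [0.3, -0.1, -5.6]
finger_gap: 0.129
grip_force: 30.0
```

Run:
```python
from h import *
to((.4676,.2225,.156),.349)
```

```text
t 10.95 p [0.4672 0.2224 0.1607] psi 0.3492 zax [ 2.e-04  1.e-04 -1.e+00] F [ 0.26 -0.09 -5.61] M [-0.05  0.05 -0.03] gap 0.129 grip 30.0
shift/0.1 [-0.     0.004  0.047] turn/360 [ 0. -0.  0.]
```

{"fn": "play_rows", "kwargs": {"steps": [[0,0.004,0.01,0,0,0,1],[0,0.004,0.02,0,0,0,1],[0,0.004,0.025,0,0,0,1],[0,0.004,0.03,0,0,0,1],[0,0.004,0.035,0,0,0,1],[0,0.004,0.04,0,0,0,1],[0,0.004,0.045,0,0,0,1],[0,0.004,0.045,0,0,0,1]]}}

```text
time: 11.75
ee_pos: [0.4674, 0.2224, 0.156]
eef_rot: [-1.802, -2.574, 0.0]
ft_force: [-0.5, -0.0, -4.1]
finger_gap: 0.134
grip_force: 30.0
```

Run:
```python
from h import *
to((.4676,.2225,.156),.349)
```

```text
t 11.75 p [0.4674 0.2224 0.156 ] psi 0.3492 zax [-1.e-04 -1.e-04 -1.e+00] F [-0.48 -0.01 -4.13] M [-0.12  0.04  0.04] gap 0.134 grip 30.0
shift/0.1 [ 0.     0.002 -0.   ] turn/360 [-0.  0.  0.]
```

{"fn": "play_rows", "kwargs": {"steps": [[0,0,0.005,0,0,0,1],[0,0,0.01,0,0,0,1],[0,0,0.015,0,0,0,1],[0,0,0.015,0,0,0,1]]}}

```text
time: 12.15
ee_pos: [0.4674, 0.2225, 0.1545]
eef_rot: [-1.802, -2.574, 0.0]
ft_force: [0.4, 0.5, -5.3]
finger_gap: 0.134
grip_force: 30.0
```

Run:
```python
from h import *
to((.4676,.2225,.154),.349)
```

```text
t 12.15 p [0.4674 0.2225 0.1545] psi 0.3492 zax [-1.e-04 -1.e-04 -1.e+00] F [ 0.42  0.47 -5.33] M [-0.1  -0.02 -0.05] gap 0.134 grip 30.0
shift/0.1 [-0.     0.002  0.005] turn/360 [-0.  0.  0.]
```

There's still no contact 2 mm below the blocks' tops, so the lugs seem to be entering. I'll carry on gently.

{"fn": "play_rows", "kwargs": {"steps": [[0,0.002,0.006,0,0,0,1],[0,0.002,0.012,0,0,0,1],[0,0.002,0.018,0,0,0,1],[0,0.002,0.024,0,0,0,1],[0,0.002,0.03,0,0,0,1],[0,0.002,0.03,0,0,0,1]]}}

```text
time: 12.75
ee_pos: [0.4676, 0.2225, 0.1515]
eef_rot: [-1.802, -2.574, 0.0]
ft_force: [-1.1, 0.6, -5.2]
finger_gap: 0.132
grip_force: 30.0
```

Run:
```python
from h import *
to((.4676,.2225,.1435),.349)
```

```text
t 12.75 p [0.4676 0.2225 0.1515] psi 0.3493 zax [-1.e-04 -1.e-04 -1.e+00] F [-1.08  0.63 -5.24] M [-0.08  0.05 -0.01] gap 0.132 grip 30.0
shift/0.1 [-0.   -0.    0.08] turn/360 [-0.  0.  0.]
```

All four are in, with 5 mm of depth and the full weight still hanging. Going on down to just above home.

{"fn": "play_rows", "kwargs": {"steps": [[0,0,0.01,0,0,0,1],[0,0,0.02,0,0,0,1],[0,0,0.03,0,0,0,1],[0,0,0.04,0,0,0,1],[0,0,0.05,0,0,0,1],[0,0,0.06,0,0,0,1],[0,0,0.07,0,0,0,1],[0,0,0.075,0,0,0,1]]}}

```text
time: 13.55
ee_pos: [0.4677, 0.2225, 0.144]
eef_rot: [1.802, 2.574, -0.0]
ft_force: [0.6, -0.7, -4.4]
finger_gap: 0.132
grip_force: 30.0
```

{"fn": "play_rows", "kwargs": {"steps": [[0,0,0.004,0,0,0,1],[0,0,0.008,0,0,0,1],[0,0,0.01,0,0,0,1],[0,0,0.01,0,0,0,1]]}}

```text
time: 13.95
ee_pos: [0.4679, 0.2225, 0.1432]
eef_rot: [1.802, 2.573, 0.0]
ft_force: [0.3, -0.2, -4.0]
finger_gap: 0.134
grip_force: 30.0
```

Run:
```python
from h import *
to((.4676,.2225,.1425),.349)
```

```text
t 13.95 p [0.4679 0.2225 0.1432] psi 0.3491 zax [ 3.e-04  1.e-04 -1.e+00] F [ 0.27 -0.22 -4.03] M [-0.22  0.06 -0.03] gap 0.134 grip 30.0
shift/0.1 [ 0.001 -0.002  0.007] turn/360 [0. 0. 0.]
```

Contact is starting; a touch more until the blocks carry the weight.

{"fn": "play_rows", "kwargs": {"steps": [[0,0,0.003,0,0,0,1],[0,0,0.006,0,0,0,1],[0,0,0.008,0,0,0,1],[0,0,0.008,0,0,0,1]]}}

```text
time: 14.35
ee_pos: [0.4679, 0.2224, 0.1424]
eef_rot: [1.802, 2.573, 0.0]
ft_force: [0.5, -2.5, -0.6]
finger_gap: 0.138
grip_force: 30.0
```

Run:
```python
from h import *
to((.4676,.2225,.1425),.349)
```

```text
t 14.35 p [0.4679 0.2224 0.1424] psi 0.349 zax [ 3.e-04  0.e+00 -1.e+00] F [ 0.49 -2.51 -0.65] M [-0.35  0.05 -0.01] gap 0.138 grip 30.0
shift/0.1 [ 0.002 -0.002 -0.001] turn/360 [ 0.  0. -0.]
```

The blocks are taking the weight at the expected home height, so I'll let go.

{"fn": "play_rows", "kwargs": {"steps": [[0,0,0,0,0,0,-1],[0,0,0,0,0,0,-1],[0,0,0,0,0,0,-1],[0,0,0,0,0,0,-1],[0,0,0,0,0,0,-1],[0,0,0,0,0,0,-1],[0,0,0,0,0,0,-1],[0,0,0,0,0,0,-1]]}}

```text
time: 15.15
ee_pos: [0.4677, 0.2225, 0.1423]
eef_rot: [-1.802, -2.574, 0.0]
ft_force: [-0.7, 0.1, 0.8]
finger_gap: 0.779
grip_force: 0.0
```

{"fn": "play_rows", "kwargs": {"steps": [[0,0,-0.1,0,0,0,-1],[0,0,-0.3,0,0,0,-1],[0,0,-0.6,0,0,0,-1],[0,0,-1,0,0,0,-1],[0,0,-1,0,0,0,-1],[0,0,-1,0,0,0,-1]]}}

```text
time: 15.75
ee_pos: [0.4682, 0.2228, 0.2436]
eef_rot: [1.801, 2.573, 0.004]
ft_force: [-0.7, 0.0, -1.0]
finger_gap: 1.001
grip_force: 0.0
```

{"fn": "play_rows", "kwargs": {"steps": [[0,0,-0.3,0,0,0,-1],[0,0,-0.6,0,0,0,-1],[0,0,-0.6,0,0,0,-1],[0,0,-0.6,0,0,0,-1],[0,0,-0.6,0,0,0,-1],[0,0,-0.6,0,0,0,-1]]}}

```text
time: 16.35
ee_pos: [0.4671, 0.2223, 0.3009]
eef_rot: [-1.801, -2.573, 0.003]
ft_force: [0.1, -0.3, 0.5]
finger_gap: 0.998
grip_force: 0.0
```

Run:
```python
from h import *
pose()
s=cv2.resize(bot.read_camera("side")[70:270,70:370],None,fx=2.5,fy=2.5,interpolation=2);cv2.imwrite("pics/s5.png",s)
```

```text
t 16.35 p [0.4671 0.2223 0.3009] psi 0.3493 zax [-0.0018 -0.0014 -1.    ] F [ 0.13 -0.29  0.53] M [-0.01  0.01 -0.01] gap 0.998 grip 0.0
```

View pics/s5.png

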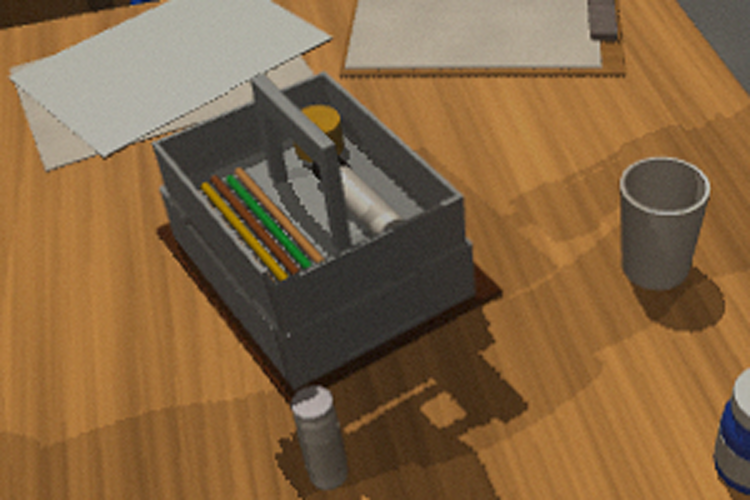

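The tray sits flush and level on the lower tray, with the seam even all round. The glue stick, pot and jar are still standing where they were.

```bash
python3 -c "
from plant import bot
print(bot.finish_job())"
```

```text
the job is handed in; nothing more can be done
None
```

The craft tray looks fully home and level on the lower tray in the last picture, let go, with the bystanders still standing; I handed the job in after about 16 s, with no verdict returned.

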